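# Shake a paint bottle on the touch mixer of an airbrush bench

### The job

Switch the paint mixer on with its red toggle, then take the yellow-capped paint bottle out of the rack, set it upright in the mixer's rubber cup and press it down gently until the sprung head meets its stop. Finish while still gripping the bottle and holding it there, with the head kept right down against its stop and no harder than it needs, and leave everything else on the bench where it is.

Things in the scene. Friction and masses are not known exactly. Their poses are not given: they have to be found in the camera images.
- mixer: Touch-type paint mixer, fixed: blue housing 150 mm (its x) by 110 mm (y), flat grey deck 60 mm above the bench. Origin under the housing's middle; x runs from its front panel to its back. On the deck, at y = 0: the red toggle at x = -50 mm; at x = +20 mm a round bearing (72 mm across, 8 mm high) and above it the black rubber cup head. It does not shake: the head only sinks.
- cup_floor (a point): Centre of the inner floor of the rubber cup on the mixer's head (moves with it); 86 mm above the bench when the head is up. The cup is a cone open upwards: inside 41 mm across at the floor, 52 mm at the rim, 12 mm deep (outside 62 mm at the rim).
- mixer_head (a joint): How far the cup head is pressed down, m: 0 is up, 0.008 is the hard stop. A spring pushes it up: about 5 N to start it moving, rising to about 10 N at the stop; it rises again when let go.
- mixer_switch (a joint): Red bat toggle on the mixer's deck, rad: 0 (off) leans to the mixer's -x, 0.8 (on) leans to its +x; it hinges on the deck at mixer x = -50 mm, 60 mm above the bench, turns about the mixer's y axis, stays where it is left, and takes about 1 to 2 N.
- switch_tip (a point): Tip of the toggle, 31 mm from its hinge; the bat is about 11 mm thick.
- rack: Fixed plywood paint rack, 70 mm (its x) by 225 mm (its y) by 30 mm high, origin under its middle. Three round holes 41 mm across and 22 mm deep (floor 8 mm above the bench) stand in a row along its y axis, 75 mm apart, each with a bottle.
- bottle_yellow: Paint bottle with a yellow cap and an olive green label, loose in one of the rack's holes: straight round body 38 mm across up to 72 mm, cap 25 mm across, 107 mm tall in all, 55 to 110 g. Origin at the centre of its underside, z along the bottle.
- bottle_black: Same bottle with a black cap and grey label, in the rack; leave it.
- bottle_white: Same bottle with a white cap and brown label, in the rack; leave it.
- tin: Small round brass tin with a brown lid, 51 mm across, 20 mm high, loose between rack and mixer; origin under its middle; leave it.
- cup: Red plastic cup, 72 mm across, 95 mm tall, loose; leave it.
- hull: Grey model tank hull, 90 by 165 by 56 mm, loose on the masking sheet; leave it.
- tape: Red tape measure, 65 by 70 by 34 mm, loose; leave it.
Mind the look-alikes: they are no part of the job. Leave any pink look-alike of the mixer alone.

How it is judged:
On the way, in this order (a step that is already met when the one before it is completed fails the run):
1. the mixer's toggle is on while the head is still up (value of joint mixer_switch above 0.6 rad and value of joint mixer_head below 0.002 m), for 0.2 s.
2. the yellow-capped bottle stands in the cup and the head is down at its stop (value of joint mixer_head above 0.0074 m and horizontal distance between bottle_yellow and cup_floor below 0.006 m and contact force between bottle_yellow and mixer above 8 N), for 0.3 s.
At the end, for the whole second after the job is handed in: Toggle on (over 0.6 rad); the yellow-capped bottle upright within 0.12 rad, at rest on the cup's floor within 6 mm of its centre, held between the fingers (TCP below 115 mm on the bottle, not just pushing on its cap), pressing the head to within 0.6 mm of its 8 mm stop with 8 to 30 N (all of step 2 and value of joint mixer_switch above 0.6 rad and contact force between bottle_yellow and mixer below 30 N and contact force between the fingers and bottle_yellow above 2 N and z of the grasp point in the frame of bottle_yellow below 0.115 m and distance between bottle_yellow and cup_floor below 0.008 m and angle between bottle_yellow's own z axis and vertical below 0.12 rad and linear speed of bottle_yellow below 0.01 m/s); the arm keeps its last pose, push and grip.
It fails at once if the bottle is rammed into the mixer with over 45 N (contact force between bottle_yellow and mixer above 45 N).
It fails at once if another bottle is moved more than 25 mm (distance of any of bottle_black, bottle_white from where it was at the start of the episode above 0.025 m).
It fails at once if the tin, cup, hull or tape is moved more than 25 mm (distance of any of tin, cup, hull, tape from where it was at the start of the episode above 0.025 m).
It also fails if it takes over 64 s, if anything falls off the work surface, if the arm or the gripper's body presses on something with over 40 N, if the wrist force passes 120 N, or if a joint passes its speed limit or range.

### The arm

A 7-joint arm with a two-finger parallel gripper is mounted at the origin on the work surface. World frame = base frame: x ahead of the robot, y to its left, z up, the work surface at z = 0. Lengths are in m, angles in rad, forces in N, time in s.
With the tool pointing down it reaches from about 0.4 to 0.9 m from the base axis. Payload 5.6 kg.
Tool frame: the origin (TCP) lies between the finger pads, 19 mm behind the fingertips; this is the grasp point; z points along the fingers, y is the line along which they close (so a half turn about z gives the same grasp; the last joint's range is limited). The gripper opens to 92 mm and grips with 3 to 60 N. Pads are 20 mm wide; open, the fingers measure 128 mm over their backs; the gripper's body (75 mm by 189 mm) begins 69 mm behind the grasp point.
Start: joints at [-1.393, 0.468, -0.012, 1.603, 0.006, 1.071, -0.056], TCP at [0.142, 0.634, 0.233] pointing down, gripper open.
Joint ranges: [-2.53, 2.53], [-0.31, 2.02], [-1.57, 1.55], [0.28, 2.44], [-1.29, 4.43], [0.15, 1.84], [-2.92, 2.92]. Speed limits (rad/s): [2.57, 2.57, 3.14, 3.14, 3.14, 3.14, 3.14].

### API

Orientations are given as a unit quaternion [x, y, z, w].
In Python, from cell import arm, cams, order gives the robot as it stands. The module is installed in compiled form; this text tells all that it offers.
- The arm moves only by the shell command python3 -m creep 'ROWS'. ROWS is JSON, a list that holds one entry, the list of rows, each a list of 7 numbers: the shift along the tool's x, y, z in units of 80 mm (1.0 is 80 mm), then the turn, a rotation vector about the tool's x, y, z in units of 2 rad (1.0 is 2 rad), then the closure in counts, from 0 (fully open) to 255 (shut). In form: [[[x, y, z, ax, ay, az, jaw], ...]]. A call has exactly 5 rows; each row is the pose to reach, as a shift and turn from the pose commanded when the call began, along the tool's axes at that moment; what a row does not reach only later rows make up. A row lasts 1/12 s, in which the tool goes at most 41.7 mm and 7.16 degrees, less where a joint would pass 70% of its speed; a pose out of reach is approached as far as the arm can. A call with a number of a shift or a turn outside -1 to 1 is refused whole. A call with a gripper value outside its range is refused whole. The fingers move at their own pace and stop on an object; the grip force is fixed at half the most. Time passes only in rows, so rows that repeat a pose let the fingers close, or fill a call up. It gives the time, the measured TCP pose, the force, the opening and the grip force at its end, in the units of the state.
- arm.observe(): the state, without advancing time (a new reading comes with each control period).
- cams.snapshot(name): name is "scene" or "top" or "wrist"; returns the picture (420x560x3 uint8, red, green, blue); there is no depth.
- cams.camera_model(name): a dict with "camera_matrix" (3x3 intrinsics, pixels), "extrinsics" (4x4, takes a point from camera to world coordinates). Camera axes: x right, y up, looking along -z (the intrinsics and any distortion apply to the point x, -y, -z); pixel columns grow to the right and rows downward; lengths in m; the calibration is good to about 2 mm. A picture is of the moment at which its call begins: read the wrist's pose just before it. camera_model takes no time and is no camera call; for the wrist camera it gives the pose at the moment of the call.
- order.job_done(): hands the job in; it is judged then, once.
The state is a dict: "time_s": time; "joint_pos": joint angles; "qvel": joint speeds; "effort": joint torques, N m; "ee_pos": TCP position; "tcp_rot": TCP orientation; "contact_force": force on the tool from outside, world axes, zero at the start; "wrist_torque": the same for the moment, N m; "finger_gap": finger opening in m; "finger_force": force on a finger pad.
Only numpy, scipy, OpenCV 4.12 (cv2) and the standard library are available. Lean on these libraries where they do the work, as an engineer would, in place of code of your own. Each camera call takes 0.05 s, during which the arm holds its last target. There are 200 camera calls.

## Working session

There is one attempt and no reset: what is moved stays moved. The work goes in short steps, Python scripts to look and compute and a shell command to move; the robot and the scene stay as the last step left them, time stands still between calls to the robot, and variables do not carry over. Pictures are saved under pics/ and viewed, at most 10 in all, crops included, and the job is handed in when it is done.

```bash
mkdir -p pics
cat > h.py <<'E'
import numpy as np, cv2
from cell import arm, cams, order
def ray(name,u,v,m=None):
    m=m or cams.camera_model(name); K=np.array(m["camera_matrix"]);E=np.array(m["extrinsics"])
    d=np.linalg.inv(K)@[u,v,1]; d=np.array([d[0],-d[1],-d[2]])
    return E[:3,3],E[:3,:3]@d
def onz(name,u,v,z,m=None):
    o,d=ray(name,u,v,m); return (o+d*(z-o[2])/d[2]).round(4)
def save(name,f):
    im=cams.snapshot(name); cv2.imwrite(f,im[:,:,::-1]); return im
E
python3 - <<'E'
from h import *
a=save("scene","pics/scene.png");b=save("top","pics/top.png")
s=arm.observe();print(s)
for n in("scene","top","wrist"):
    m=cams.camera_model(n);print(n,np.round(m["extrinsics"],3).tolist(),np.round(m["camera_matrix"],1).tolist(),[k for k in m])
E
```

```text
{'time_s': 0.1, 'joint_pos': array([-1.39299253,  0.46832186, -0.01160341,  1.60351269,  0.00602882,
        1.07141195, -0.05630624]), 'qvel': array([ 0.00145362, -0.00116488, -0.00080405, -0.00234943,  0.00063775,
        0.00086516, -0.00097376]), 'effort': array([ 1.30365661e-03, -5.21650600e+01, -1.21173952e-02, -2.44374079e+01,
       -5.67640259e-02,  1.40394346e-02,  6.49633444e-05]), 'ee_pos': array([0.14232214, 0.63372157, 0.23242214]), 'tcp_rot': array([ 1.10205773e-01,  9.93908462e-01, -8.09787203e-04, -1.86777498e-05]), 'contact_force': array([-0.35504598,  0.20194369,  0.04450461]), 'wrist_torque': array([0.01891386, 0.07569287, 0.02649588]), 'finger_force': 0.0, 'finger_gap': 0.09224557669699074}
scene [[-0.21, -0.804, 0.556, 1.074], [0.978, -0.171, 0.121, 0.112], [-0.002, 0.57, 0.822, 0.861], [0.0, 0.0, 0.0, 1.0]] [[401.2, 0.0, 280.1], [0.0, 401.2, 210.4], [0.0, 0.0, 1.0]] ['camera_matrix', 'extrinsics']
top [[0.011, 0.992, -0.128, 0.412], [-1.0, 0.01, -0.012, -0.016], [-0.01, 0.128, 0.992, 1.135], [0.0, 0.0, 0.0, 1.0]] [[392.0, 0.0, 274.4], [0.0, 392.0, 208.4], [0.0, 0.0, 1.0]] ['camera_matrix', 'extrinsics']
wrist [[0.219, -0.948, -0.229, 0.079], [0.976, 0.213, 0.053, 0.648], [-0.001, -0.235, 0.972, 0.384], [0.0, 0.0, 0.0, 1.0]] [[292.6, 0.0, 282.5], [0.0, 292.6, 206.7], [0.0, 0.0, 1.0]] ['camera_matrix', 'extrinsics']
```

View pics/top.png

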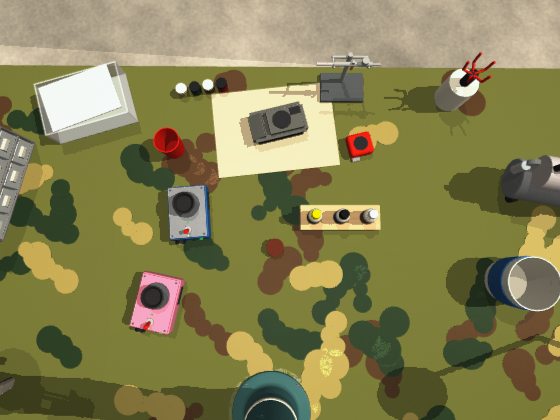

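View pics/scene.png

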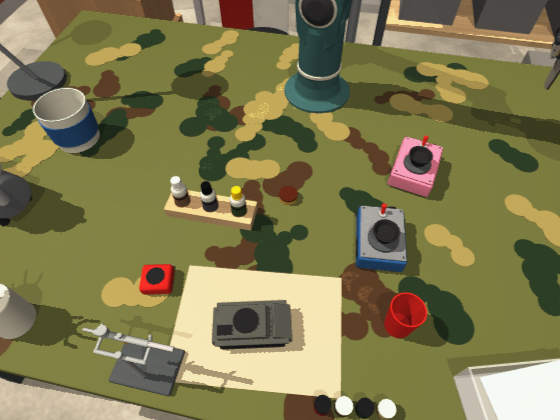

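Two mixers: blue (top 188,213) and pink (157,300). Blue fits the description; pink is the look-alike. Three rack bottles: yellow (316,215), black (343,215) and white (371,215). The yellow cap is the target. I'll confirm both in a crop and measure them.

Run:
```python
from h import *
ims={n:save(n,f"pics/{n}2.png") for n in("top","scene")}
t=ims["top"]; cv2.imwrite("pics/crop.png",cv2.resize(t[175:255,155:395],None,fx=3.3,fy=3.3,interpolation=cv2.INTER_CUBIC)[:,:,::-1])
boxes={"top":dict(mix=(160,178,220,250),rack=(290,200,390,235)),"scene":dict(mix=(350,198,412,275),rack=(160,170,265,230))}
res={}
for n,im in ims.items():
    hsv=cv2.cvtColor(im,cv2.COLOR_RGB2HSV);H,S,V=cv2.split(hsv)
    def blob(mask,box):
        x0,y0,x1,y1=box; m=np.zeros_like(mask); m[y0:y1,x0:x1]=mask[y0:y1,x0:x1]
        k,l,st,c=cv2.connectedComponentsWithStats(m.astype(np.uint8)); 
        if k<2:return None
        i=1+np.argmax(st[1:,4]); return st[i].tolist(),c[i].round(1).tolist(),(l==i).astype(np.uint8)
    for nm,mk,b in(("red",((H<8)|(H>172))&(S>150)&(V>90),"mix"),("cupblack",V<45,"mix"),("deck",(S<60)&(V>80),"mix"),("blue",(H>95)&(H<125)&(S>110),"mix"),("yellow",(H>22)&(H<34)&(S>190)&(V>150),"rack"),("rackwood",(H>10)&(H<24)&(S>50)&(S<170)&(V>130),"rack")):
        r=blob(mk,boxes[n][b]); 
        if r is None: print(n,nm,None);continue
        rect=cv2.minAreaRect(cv2.findNonZero(r[2])); print(n,nm,r[0],r[1],"rect",np.round(cv2.boxPoints(rect),1).tolist()); res[n,nm]=(r,rect)
for k,z in(("yellow",.115),("red",.085),("cupblack",.098),("deck",.06),("rackwood",.03)):
    for n in ims:
        if (n,k) in res:
            print(k,n,onz(n,*res[n,k][0][1],z), "corners",[onz(n,*p,z)[:2].tolist() for p in cv2.boxPoints(res[n,k][1])] if k in("deck","rackwood") else "")
```

```text
top red [184, 229, 5, 5, 19] [185.8, 230.7] rect [[184.0, 229.0], [188.0, 229.0], [188.0, 233.0], [184.0, 233.0]]
top cupblack [174, 192, 19, 21, 139] [182.7, 201.7] rect [[174.0, 192.0], [192.0, 192.0], [192.0, 212.0], [174.0, 212.0]]
top deck [167, 185, 40, 54, 1424] [187.7, 213.9] rect [[166.0, 186.5], [203.5, 184.3000030517578], [206.60000610351562, 236.10000610351562], [169.10000610351562, 238.3000030517578]]
top blue [170, 185, 41, 56, 259] [201.7, 220.5] rect [[170.0, 239.0], [203.3000030517578, 184.60000610351562], [231.5, 201.8000030517578], [198.1999969482422, 256.29998779296875]]
top yellow [311, 210, 10, 9, 66] [315.8, 213.7] rect [[311.0, 210.0], [320.0, 210.0], [320.0, 218.0], [311.0, 218.0]]
top rackwood [300, 206, 80, 24, 798] [338.7, 219.5] rect [[300.0, 206.0], [379.0, 206.0], [379.0, 229.0], [300.0, 229.0]]
scene red [381, 203, 6, 11, 41] [383.2, 207.7] rect [[381.0, 203.0], [386.0, 203.0], [386.0, 213.0], [381.0, 213.0]]
scene cupblack [374, 221, 25, 23, 228] [385.1, 230.6] rect [[374.0, 243.0], [374.0, 221.0], [398.0, 221.0], [398.0, 243.0]]
scene deck [360, 205,
[... 689 characters left out ...]
 corners 
yellow scene [ 0.5394 -0.1117  0.115 ] corners 
red top [0.4846 0.2341 0.085 ] corners 
red scene [0.49   0.2337 0.085 ] corners 
cupblack top [0.5614 0.2425 0.098 ] corners 
cupblack scene [0.562 0.24  0.098] corners 
deck top [0.5329 0.2367 0.06  ] corners [[0.6093, 0.3004], [0.6166, 0.1956], [0.472, 0.1823], [0.4648, 0.2852]]
deck scene [0.5458 0.2379 0.06  ] corners [[0.475, 0.1815], [0.4493, 0.2892], [0.6047, 0.2972], [0.6279, 0.199]]
rackwood top [ 0.5246 -0.1847  0.03  ] corners [[0.5621, -0.0753], [0.5643, -0.2992], [0.4989, -0.2977], [0.4966, -0.0755]]
rackwood scene [ 0.552 -0.185  0.03 ] corners [[0.5882, -0.2949], [0.4979, -0.3175], [0.4946, -0.0765], [0.5828, -0.0663]]
```

View pics/crop.png

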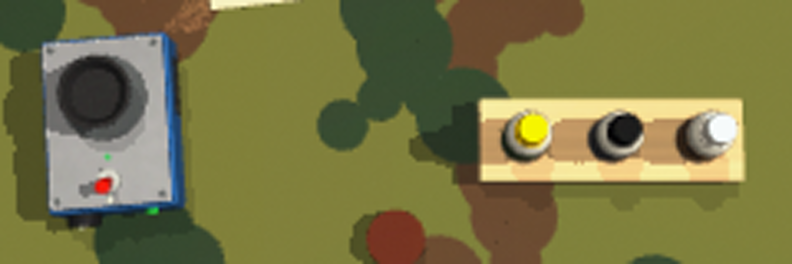

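The crop shows the blue mixer on the left, with its cup at crop (95,90) and its toggle at (103,185). The rack's bottles read yellow, black, white from the left, and the yellow cap is at (530,128), so both targets are confirmed. I estimate the mixer yaw at about 0.095 rad, the cup at (0.561, 0.242), the hinge at (0.491, 0.236) and the bottle at (0.531, -0.112). I'll move in front of the toggle with the fingers shut.

```bash
python3 -m creep '[[[0,0,0,0,0,-0.04,255],[0,0,0,0,0,-0.08,255],[0,0,0,0,0,-0.12,255],[0,0,0,0,0,-0.158,255],[0,0,0,0,0,-0.158,255]]]'
for i in 1 2 3 4 5 6; do python3 -m creep '[[[-0.11,-0.18,0,0,0,0,255],[-0.22,-0.36,0,0,0,0,255],[-0.33,-0.54,0,0,0,0,255],[-0.44,-0.72,0,0,0,0,255],[-0.55,-0.895,0,0,0,0,255]]]'; done | tail -3
python3 - <<'E'
from h import *
s=arm.observe();print(s["ee_pos"],s["tcp_rot"],s["joint_pos"].round(2),s["contact_force"])
w=save("wrist","pics/w1.png")
E
```

```text
time_s: 0.62
ee_pos: [0.1424, 0.634, 0.233]
tcp_rot: [-0.048, 0.999, -0.0, -0.0]
contact_force: [0.1, 0.3, 0.4]
finger_gap: 0.0607
finger_force: 0.0
contact_force: [0.2, 0.0, 0.0]
finger_gap: 0.0009
finger_force: 0.0
[0.44645976 0.2303972  0.23343724] [-4.68433663e-02  9.98902225e-01  1.67262078e-04  1.27734892e-04] [-0.67  0.22  0.15  1.97 -0.04  0.96  1.16] [0.15507245 0.03818328 0.01509472]
```

View pics/w1.png

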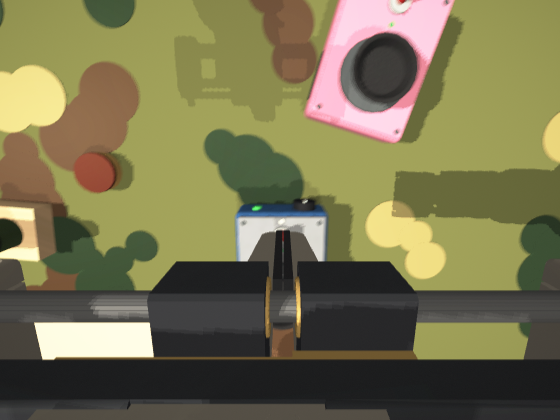

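The wrist view shows the fingers in line with the blue mixer's front panel (front edge at columns 238-326, row 214), with no yaw error. I'll descend in front of the toggle.

```bash
for i in 1 2; do python3 -m creep '[[[0,0,0.17,0,0,0,255],[0,0,0.33,0,0,0,255],[0,0,0.5,0,0,0,255],[0,0,0.67,0,0,0,255],[0,0,0.83,0,0,0,255]]]'; done|grep -E "pos|force"
python3 -m creep '[[[-0.06,0,0,0,0,0,255],[-0.12,0,0,0,0,0,255],[-0.18,0,0,0,0,0,255],[-0.24,0,0,0,0,0,255],[-0.3,0,0,0,0,0,255]]]'
python3 - <<'E'
from h import *
w=save("scene","pics/s1.png"); cv2.imwrite("pics/s1c.png",cv2.resize(w[170:270,330:430],None,fx=5,fy=5)[:,:,::-1])
E
```

```text
ee_pos: [0.4457, 0.2316, 0.1663]
contact_force: [0.1, 0.6, -0.2]
finger_force: 0.0
ee_pos: [0.4457, 0.2317, 0.0999]
contact_force: [0.4, -0.1, -0.9]
finger_force: 0.0
time_s: 4.42
ee_pos: [0.4707, 0.2342, 0.1013]
tcp_rot: [-0.047, 0.999, 0.0, 0.0]
contact_force: [-2.4, -0.4, 2.1]
finger_gap: 0.0006
finger_force: 1.0
```

View pics/s1c.png

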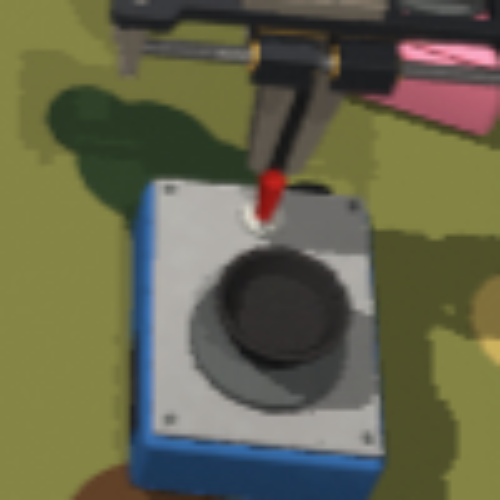

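The crop shows the fingertips touching the red toggle at crop (270,190), and the force reads -2.4 N. I'll push on about 14 mm, then further as the force allows.

```bash
python3 -m creep '[[[-0.03,0,0,0,0,0,255],[-0.07,0,0,0,0,0,255],[-0.1,0,0,0,0,0,255],[-0.14,0,0,0,0,0,255],[-0.17,0,0,0,0,0,255]]]'|grep -E "pos|tact"
python3 -m creep '[[[-0.02,0,0,0,0,0,255],[-0.03,0,0,0,0,0,255],[-0.04,0,0,0,0,0,255],[-0.05,0,0,0,0,0,255],[-0.05,0,0,0,0,0,255]]]'|grep -E "pos|tact"
python3 - <<'E'
from h import *
w=save("scene","pics/s2.png"); cv2.imwrite("pics/s2c.png",cv2.resize(w[170:270,330:430],None,fx=5,fy=5)[:,:,::-1])
E
```

```text
ee_pos: [0.4838, 0.2353, 0.1006]
contact_force: [-2.5, -0.3, 1.4]
ee_pos: [0.4855, 0.2354, 0.1002]
contact_force: [-6.2, -0.4, 5.8]
```

View pics/s2c.png

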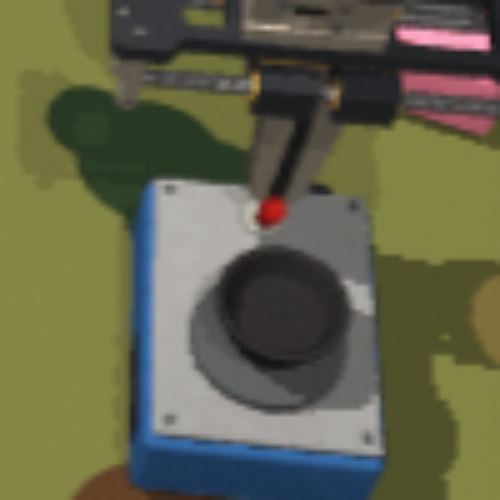

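The crop shows the toggle tipped toward the cup at (270,210). The TCP stopped where I predicted and the force rose to 6 N, so it is at its on-stop. I'll back off, lift, turn and travel toward the bottle.

```bash
python3 -m creep '[[[0.1,0,0,0,0,0,255],[0.2,0,0,0,0,0,255],[0.3,0,0,0,0,0,255],[0.3,0,-0.2,0,0,0,255],[0.3,0,-0.5,0,0,0,255]]]'|grep -E "pos|tact"
for i in 1 2; do python3 -m creep '[[[0,0,-0.15,0,0,0,255],[0,0,-0.3,0,0,0,255],[0,0,-0.45,0,0,0,255],[0,0,-0.6,0,0,0,255],[0,0,-0.75,0,0,0,255]]]'; done|grep pos
for i in 1 2 3; do python3 -m creep '[[[0,0,0,0,0,0.056,100],[0,0,0,0,0,0.112,100],[0,0,0,0,0,0.168,100],[0,0,0,0,0,0.224,100],[0,0,0,0,0,0.278,100]]]'; done|grep -E "pos|rot"
for i in 1 2 3 4; do python3 -m creep '[[[-0.2,0.04,0,0,0,0,0],[-0.4,0.09,0,0,0,0,0],[-0.6,0.13,0,0,0,0,0],[-0.8,0.18,0,0,0,0,0],[-1,0.22,0,0,0,0,0]]]'; done|tail -5
python3 - <<'E'
from h import *
s=arm.observe();print(s["joint_pos"].round(2))
w=save("top","pics/t3.png"); hsv=cv2.cvtColor(w,cv2.COLOR_RGB2HSV);H,S,V=cv2.split(hsv)
m=(((H<8)|(H>172))&(S>150)&(V>90))[178:250,160:220];print("red",np.argwhere(m).mean(0)[::-1]+[160,178])
save("wrist","pics/w3.png")
E
```

```text
ee_pos: [0.4613, 0.2325, 0.1391]
contact_force: [0.3, 0.4, -0.0]
ee_pos: [0.4632, 0.2333, 0.2012]
ee_pos: [0.4632, 0.2332, 0.2611]
ee_pos: [0.4632, 0.2332, 0.2605]
tcp_rot: [0.231, 0.973, 0.0, 0.0]
ee_pos: [0.4632, 0.2332, 0.2604]
tcp_rot: [0.489, 0.872, 0.0, 0.0]
ee_pos: [0.4632, 0.2333, 0.2605]
tcp_rot: [0.71, 0.704, 0.0, 0.0]
ee_pos: [0.5332, -0.0875, 0.2605]
tcp_rot: [0.708, 0.706, 0.0, 0.0]
contact_force: [0.5, 0.4, 0.3]
finger_gap: 0.092
finger_force: 0.0
[-0.38  0.27  0.57  1.87 -0.17  1.04  0.26]
red [186.04166667 226.04166667]
```

View pics/w3.png

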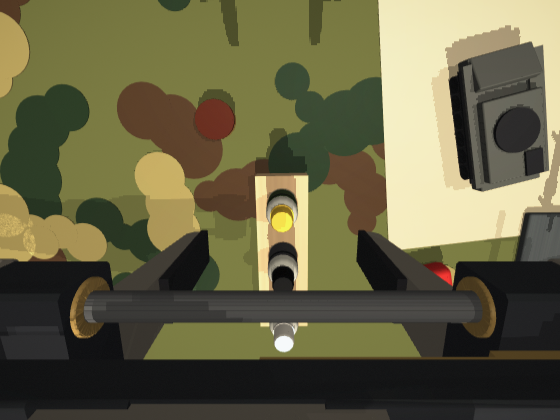

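The top image shows the red blob moved 4.7 px toward the cup, so the toggle is on. The wrist view shows the yellow cap at (283,220), centred in the opening. I'll refine the bottle position with a wrist ray crossed with the top view.

Run:
```python
from h import *
s=arm.observe();m=cams.camera_model("wrist");w=cams.snapshot("wrist")
H,S,V=cv2.split(cv2.cvtColor(w,cv2.COLOR_RGB2HSV))
k=((H>22)&(H<34)&(S>190)&(V>120)); k[:,:250]=0;k[:,320:]=0; k[:190]=0;k[245:]=0
p=np.argwhere(k);c=p.mean(0)[::-1];print(c,p.min(0),p.max(0),len(p))
u=(p[:,1].min()+p[:,1].max())/2
for z in(.1,.108,.115):print(z,onz("wrist",*c,z,m), "toprow",onz("wrist",u,p[:,0].min(),z,m),onz("wrist",u,p[:,0].max(),z,m))
print(s["ee_pos"])
for e in(256,308):print("rackedge",onz("wrist",e,190,.03,m))
```

```text
[276. 214.] [214 276] [214 276] 1
0.1 [ 0.5263 -0.1078  0.1   ] toprow [ 0.5263 -0.1078  0.1   ] [ 0.5263 -0.1078  0.1   ]
0.108 [ 0.5265 -0.1057  0.108 ] toprow [ 0.5265 -0.1057  0.108 ] [ 0.5265 -0.1057  0.108 ]
0.115 [ 0.5267 -0.1038  0.115 ] toprow [ 0.5267 -0.1038  0.115 ] [ 0.5267 -0.1038  0.115 ]
[ 0.53305523 -0.08949573  0.26062401]
rackedge [ 0.4985 -0.0936  0.03  ]
rackedge [ 0.5674 -0.0941  0.03  ]
```

Run:
```python
from h import *
m=cams.camera_model("wrist");w=cams.snapshot("wrist")
H,S,V=cv2.split(cv2.cvtColor(w,cv2.COLOR_RGB2HSV)); print(H[221,283],S[221,283],V[221,283])
k=((H>20)&(H<36)&(S>170)&(V>180)).astype(np.uint8); k[:,:255]=0;k[:,310:]=0; k[:195]=0;k[245:]=0
p=np.argwhere(k);print(p.min(0),p.max(0),len(p))
u=(p[:,1].min()+p[:,1].max())/2
for v in(p[:,0].min(),p[:,0].max()):print(v,onz("wrist",u,v,.115,m),onz("wrist",u,v,.09,m))
```

```text
26 175 245
[208 271] [234 293] 220
208 [ 0.5328 -0.0952  0.115 ] [ 0.5327 -0.1014  0.09  ]
234 [ 0.5327 -0.1238  0.115 ] [ 0.5326 -0.1324  0.09  ]
```

```bash
python3 -m creep '[[[-0.14,0,0,0,0,0,0],[-0.275,0,0.2,0,0,0,0],[-0.275,0,0.4,0,0,0,0],[-0.275,0,0.6,0,0,0,0],[-0.275,0,0.82,0,0,0,0]]]'|grep pos
for i in 1 2; do python3 -m creep '[[[0,0,0.17,0,0,0,0],[0,0,0.33,0,0,0,0],[0,0,0.5,0,0,0,0],[0,0,0.67,0,0,0,0],[0,0,0.82,0,0,0,0]]]'; done|grep -E "pos|tact"
for i in 1 2; do python3 -m creep '[[[0,0,0,0,0,0,200],[0,0,0,0,0,0,255],[0,0,0,0,0,0,255],[0,0,0,0,0,0,255],[0,0,0,0,0,0,255]]]'; done
python3 -m creep '[[[0,0,-0.05,0,0,0,255],[0,0,-0.15,0,0,0,255],[0,0,-0.3,0,0,0,255],[0,0,-0.45,0,0,0,255],[0,0,-0.6,0,0,0,255]]]'
```

```text
ee_pos: [0.5334, -0.1085, 0.1945]
ee_pos: [0.5331, -0.1083, 0.1284]
contact_force: [0.1, 0.5, -0.1]
ee_pos: [0.5331, -0.1085, 0.0626]
contact_force: [0.1, 0.2, -0.0]
time_s: 11.38
ee_pos: [0.5338, -0.1089, 0.0644]
tcp_rot: [0.708, 0.706, 0.001, 0.001]
contact_force: [0.1, 0.4, -0.3]
finger_gap: 0.0606
finger_force: 0.0
time_s: 11.8
ee_pos: [0.5333, -0.1088, 0.0639]
tcp_rot: [0.708, 0.706, 0.0, 0.0]
contact_force: [-0.2, 0.5, 1.9]
finger_gap: 0.0374
finger_force: 30.0
time_s: 12.22
ee_pos: [0.5335, -0.109, 0.1133]
tcp_rot: [0.708, 0.706, 0.0, 0.0]
contact_force: [-0.5, 0.3, -1.1]
finger_gap: 0.0378
finger_force: 30.0
```

Gripped (gap 37.8 mm). I'll lift and carry it to just short of the cup, then measure both the cup and the held bottle with the wrist camera.

```bash
for i in 1 2; do python3 -m creep '[[[0,0,-0.12,0,0,0,255],[0,0,-0.24,0,0,0,255],[0,0,-0.36,0,0,0,255],[0,0,-0.48,0,0,0,255],[0,0,-0.6,0,0,0,255]]]'; done|grep pos
for i in 1 2 3 4; do python3 -m creep '[[[0.17,0.02,0,0,0,0,255],[0.35,0.04,0,0,0,0,255],[0.52,0.05,0,0,0,0,255],[0.7,0.07,0,0,0,0,255],[0.87,0.086,0,0,0,0,255]]]'; done|grep -E "pos|gap|time"
python3 -m creep '[[[0,0,0,0,0,0,255],[0,0,0,0,0,0,255],[0,0,0,0,0,0,255],[0,0,0,0,0,0,255],[0,0,0,0,0,0,255]]]'|grep pos
python3 - <<'E'
from h import *
m=cams.camera_model("wrist");w=save("wrist","pics/w4.png");np.save("w4.npy",w);np.save("w4E.npy",np.array(m["extrinsics"]));print(arm.observe()["ee_pos"])
t=save("top","pics/t4.png");cv2.imwrite("pics/t4c.png",cv2.resize(t[170:260,150:260],None,fx=5,fy=5)[:,:,::-1])
E
```

```text
ee_pos: [0.5332, -0.1088, 0.1607]
ee_pos: [0.5332, -0.1089, 0.2086]
time_s: 13.47
ee_pos: [0.5403, -0.0386, 0.2082]
finger_gap: 0.0374
time_s: 13.88
ee_pos: [0.5473, 0.0311, 0.2082]
finger_gap: 0.0374
time_s: 14.3
ee_pos: [0.5544, 0.1012, 0.2078]
finger_gap: 0.0374
time_s: 14.72
ee_pos: [0.5614, 0.1711, 0.2077]
finger_gap: 0.0374
ee_pos: [0.5614, 0.1684, 0.2078]
[0.5614085  0.16858708 0.20781303]
```

View pics/w4.png

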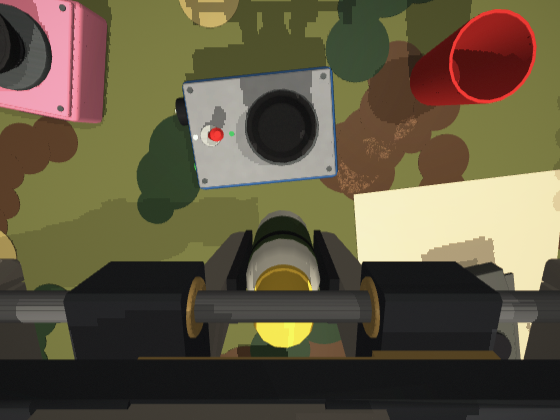

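The wrist view shows the blue mixer with its toggle leaning toward the cup (red tip at 216,135). The cup rim centre is about (282,127), and the held bottle is upright with its cap at (284,345).

Run:
```python
from h import *
w=np.load("w4.npy");m=dict(camera_matrix=cams.camera_model("wrist")["camera_matrix"],extrinsics=np.load("w4E.npy"))
H,S,V=cv2.split(cv2.cvtColor(w,cv2.COLOR_RGB2HSV))
k=((V<62)).astype(np.uint8); k[:80]=0;k[172:]=0;k[:,:238]=0;k[:,326:]=0
n,l,st,c=cv2.connectedComponentsWithStats(k);i=1+np.argmax(st[1:,4]);print(st[i],c[i])
ct=max(cv2.findContours((l==i).astype(np.uint8),cv2.RETR_EXTERNAL,cv2.CHAIN_APPROX_NONE)[0],key=len)
e=cv2.fitEllipse(cv2.convexHull(ct));print("ell",e)
x,y,W,h=st[i][:4]
print("cup centroid",onz("wrist",*e[0],.098,m),"ext",[onz("wrist",*p,.098,m) for p in((x,e[0][1]),(x+W,e[0][1]),(e[0][0],y),(e[0][0],y+h))])
C=[onz("wrist",*p,.06,m) for p in((185,83),(327,67),(337,172),(202,188))];print("deck",np.round(C,4)[:,:2].tolist(),np.mean(C,0))
k=((H>20)&(H<36)&(S>150)&(V>180)); k[:318]=0;k[:,:245]=0;k[:,325:]=0
p=np.argwhere(k);u=(p[:,1].min()+p[:,1].max())/2;print("cap",p.min(0),p.max(0),u,onz("wrist",u,p[:,0].max()+1,.259,m),[onz("wrist",q,322,.259,m) for q in (p[:,1].min(),p[:,1].max())])
# body bottom front edge (row ~212): underside z
print("bottom?",onz("wrist",283,212,.152,m))
```

```text
[ 247   90   70   73 4008] [281.02869261 125.70608782]
ell ((280.96673583984375, 125.63159942626953), (70.32089233398438, 72.77111053466797), 169.76815795898438)
cup centroid [0.5608 0.2426 0.098 ] ext [array([0.5316, 0.2427, 0.098 ]), array([0.5918, 0.2425, 0.098 ]), array([0.5609, 0.2714, 0.098 ]), array([0.5606, 0.2106, 0.098 ])]
deck [[0.4692, 0.2834], [0.6043, 0.297], [0.6177, 0.1979], [0.4784, 0.1818]] [0.5424   0.240025 0.06    ]
cap [323 256] [347 311] 283.5 [0.5623 0.1517 0.259 ] [array([0.5516, 0.1636, 0.259 ]), array([0.573 , 0.1635, 0.259 ])]
bottom? [0.5623 0.1799 0.152 ]
```

```bash
python3 -m creep '[[[0.24,0,0,0,0,0,255],[0.49,0,0,0,0,0,255],[0.73,-0.012,0,0,0,0,255],[0.97,-0.012,0,0,0,0,255],[0.97,-0.012,0,0,0,0,255]]]'|grep -E "pos|tact"
python3 -m creep '[[[0,0,0.12,0,0,0,255],[0,0,0.24,0,0,0,255],[0,0,0.36,0,0,0,255],[0,0,0.46,0,0,0,255],[0,0,0.55,0,0,0,255]]]'|grep -E "pos|tact"
python3 -m creep '[[[0,0,0.04,0,0,0,255],[0,0,0.08,0,0,0,255],[0,0,0.12,0,0,0,255],[0,0,0.16,0,0,0,255],[0,0,0.2,0,0,0,255]]]'
python3 - <<'E'
from h import *
w=save("scene","pics/s5.png"); t=save("top","pics/t5.png")
f=lambda a:cv2.resize(a,(400,400),interpolation=cv2.INTER_CUBIC)
cv2.imwrite("pics/s5c.png",np.hstack([f(w[165:275,325:435]),f(t[160:260,140:240])])[:,:,::-1])
E
```

```text
ee_pos: [0.5597, 0.2518, 0.2075]
contact_force: [-0.2, 1.1, -1.3]
ee_pos: [0.5602, 0.2458, 0.1622]
contact_force: [0.6, 0.0, -0.6]
time_s: 16.48
ee_pos: [0.5607, 0.2472, 0.1477]
tcp_rot: [0.708, 0.706, 0.0, 0.0]
contact_force: [-0.7, -0.1, -1.3]
finger_gap: 0.0375
finger_force: 30.0
```

View pics/s5c.png

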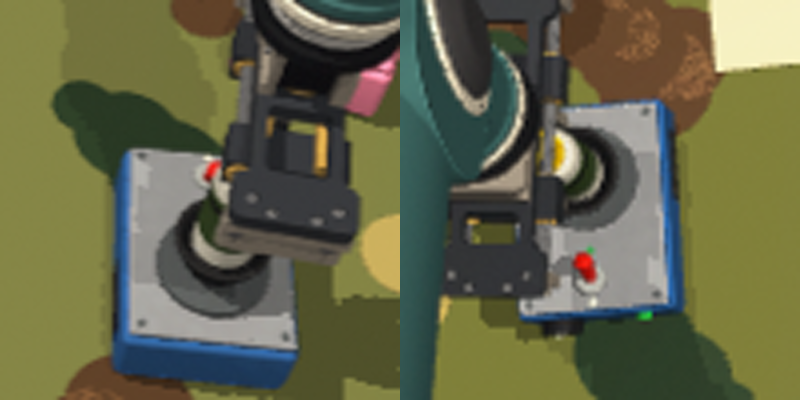

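Both views show the bottle entering the cup roughly centred (scene crop 220,255; top crop 585,175) with the toggle on, and the forces are near zero. I'll lower it slowly.

```bash
python3 -m creep '[[[0,0,0.015,0,0,0,255],[0,0,0.03,0,0,0,255],[0,0,0.045,0,0,0,255],[0,0,0.06,0,0,0,255],[0,0,0.06,0,0,0,255]]]'|grep -E "pos|tact|rot"
for i in 1 2; do python3 -m creep '[[[0,0,0.01,0,0,0,255],[0,0,0.02,0,0,0,255],[0,0,0.03,0,0,0,255],[0,0,0.04,0,0,0,255],[0,0,0.04,0,0,0,255]]]'|grep -E "pos|tact|rot"; done
```

```text
ee_pos: [0.5604, 0.2471, 0.1427]
tcp_rot: [0.708, 0.706, -0.0, -0.0]
contact_force: [-0.6, 1.0, -1.9]
ee_pos: [0.5606, 0.2472, 0.1401]
tcp_rot: [0.708, 0.706, 0.0, -0.0]
contact_force: [-1.8, -0.9, 4.5]
ee_pos: [0.5607, 0.2472, 0.1369]
tcp_rot: [0.708, 0.706, 0.0, -0.0]
contact_force: [-2.2, -0.7, 6.3]
```

```bash
for i in 1 2; do python3 -m creep '[[[0,0,0.005,0,0,0,255],[0,0,0.01,0,0,0,255],[0,0,0.015,0,0,0,255],[0,0,0.02,0,0,0,255],[0,0,0.02,0,0,0,255]]]'|grep -E "pos|tact"; done
```

```text
ee_pos: [0.5607, 0.2472, 0.1355]
contact_force: [-2.9, -0.4, 7.3]
ee_pos: [0.5607, 0.2472, 0.1341]
contact_force: [-3.1, -1.2, 8.5]
```

```bash
for i in 1 2; do python3 -m creep '[[[0,-0.004,0.004,0,0,0,255],[0,-0.008,0.008,0,0,0,255],[0,-0.012,0.012,0,0,0,255],[0,-0.012,0.015,0,0,0,255],[0,-0.012,0.015,0,0,0,255]]]'|grep -E "pos|tact|time|gap"; done
```

```text
time_s: 19.08
ee_pos: [0.5606, 0.2472, 0.1337]
contact_force: [-2.0, -1.2, 11.9]
finger_gap: 0.0374
time_s: 19.5
ee_pos: [0.5605, 0.2472, 0.1337]
contact_force: [-3.2, -1.9, 17.6]
finger_gap: 0.0378
```

```bash
for i in 1 2; do python3 -m creep '[[[0,0,-0.004,0,0,0,255],[0,0,-0.004,0,0,0,255],[0,0,-0.004,0,0,0,255],[0,0,-0.004,0,0,0,255],[0,0,-0.004,0,0,0,255]]]'|grep -E "pos|tact|force"; done
python3 - <<'E'
from h import *
w=save("scene","pics/s6.png"); t=save("top","pics/t6.png")
f=lambda a:cv2.resize(a,(400,400),interpolation=cv2.INTER_CUBIC)
cv2.imwrite("pics/s6c.png",np.hstack([f(w[165:275,325:435]),f(t[160:260,140:240])])[:,:,::-1])
print(arm.observe()["contact_force"],arm.observe()["ee_pos"])
E
```

```text
ee_pos: [0.5605, 0.2473, 0.1337]
contact_force: [-1.5, -1.7, 15.0]
finger_force: 30.0
ee_pos: [0.5604, 0.2472, 0.1337]
contact_force: [-1.4, -1.8, 13.0]
finger_force: 30.0
[-1.98685761 -0.32957718 13.19588415] [0.56042318 0.24720664 0.13366795]
```

View pics/s6c.png

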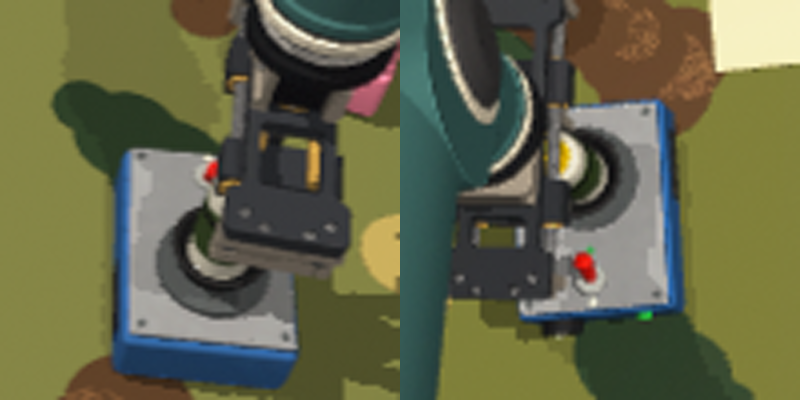

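The bottle is seated in the cup and the toggle is on. The head is at its stop: z did not change while the force eased from 17.6 to 13 N.

```bash
python3 -c "
from cell import order,arm
print(order.job_done());print(arm.observe()['time_s'])"
```

```text
the job is handed in; nothing more can be done
None
the job is handed in; nothing more can be done
```

I handed the job in at about 21 s, and the reply gave no verdict: the toggle is on, and the arm is still gripping the yellow-capped bottle upright in the blue mixer's cup, pressing the head against its stop with about 13 N.

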